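# Probe the crown of a three-roller stack

### The job

Take the thick spare roller from its rest (the one as thick as the two lying in the cradle) and saddle it in the gap on top of those two, lined up end for end with them, and let go of it. Then lift the plunger probe out of its stand and press its tip gently, probe upright, on the crown of the top roller in the middle of its dark groove, so that the spring plunger sinks about half way, never hard against its stop. Finish while still holding it there, with the pyramid standing, the thin roller on its rest and the other things on the desk left alone.

Things in the scene. Friction and masses are not known exactly. Their poses are not given: they have to be found in the camera images.
- roller_top: spare thick roller, aluminium, 40 mm diameter, 70 mm long, 0.25 kg, dark groove 12 mm wide, 1.5 mm deep round mid-length. Lies on one of the two rests (which varies), its centre 36 mm above the desk; grip it across the diameter from above. Origin at its centre, y along the cylinder (either way), x and z turn as it rolls. Marked spot: the groove's crown, 18.5 mm above the centre.
- roller_thin: the other spare roller: the same but only 28 mm in diameter, also grooved, on the other rest; it stays there. Origin at its centre, 28 mm above the desk, y along the cylinder.
- rest_a: fixed grey rest under the thick spare roller: base 52 (x) x 78 (y) x 4 mm with two steel rails along its y, at x = +-14 mm, with their tops 14 mm above its underside, as long as the roller. Origin at the centre of its underside, on the blue mat (6 mm above the desk).
- rest_b: the same kind of rest, under the thin roller. Beware, near both rests: the head of a fixed stereo microscope hangs over the left of the mat (world x 0.51 to 0.68, y 0.34 to 0.51, from 0.1 to 0.4 m above the desk), with its arm going off to the far left; come to the rests from the front or the right.
- cradle: fixed dark steel cradle on the desk: base 102 (x) x 90 (y) x 8 mm, side cheeks along y 10 mm thick and up to 34 mm above the desk, low end lips up to 17 mm; inside 82 (x) x 76 (y) mm. Origin at the centre of its underside (z = 0); its y runs along the rollers in it (either way round is the same).
- cradle_saddle (a point): point 62 mm straight above the cradle's origin, axes as the cradle's: where the third roller's centre comes to rest in the gap on top of the two lower ones (these spread till they touch the cheeks). The crown of its groove is then 18.5 mm above this point.
- roller_low_a: one of the two loose lower rollers lying side by side in the cradle: 40 mm diameter, 70 mm long, same as the thick spare. Origin at its centre, 28 mm above the desk (its top at 48 mm); y along the cylinder.
- roller_low_b: the other lower roller, the same.
- probe: loose plunger probe, 0.15 kg, upright in its stand. Origin at the centre of the barrel's nose face (26 mm above the desk at the start), z up along it. Barrel 16 mm diameter to z = 50 mm, collar 30 mm diameter to 55 mm (rests on the stand), square black grip 24x24 mm, sides along its x and y, z = 55 to 105 mm, button to 108 mm. Plunger 6.4 mm diameter sticks out 16 mm below the nose.
- probe_tip (a point): the rounded lower end of the plunger: 16 mm below the probe's origin when the plunger is out, less as it sinks in.
- probe_plunger (a joint): how far the plunger is pushed into the barrel (m): 0 = out, 0.012 = against its stop. A dark line round it reaches the nose at half travel (0.006). The spring pushes with 0.5 N at 0, 2.0 N at half travel, 3.5 N at the stop.
- probe_stand: fixed aluminium stand of the probe: base 70x70 mm, side walls at x = +-27 mm, top plate 60x60 mm whose upper face is 76 mm above the desk, with a 21 mm through hole in which the barrel hangs (pull straight up by 70 mm to clear). Origin at the centre of its underside (z = 0).
- glue_jar: small white jar with a black screw cap, 38 mm across, 50 high mm; a bystander, origin at the centre of its underside.
- multimeter: black and orange hand-held meter lying on its back, 140x70x43 mm; a bystander, origin at the centre of its underside.
- solder_reel: reel of solder wire with blue flanges lying flat, 46x42x18 mm; a bystander, origin at the centre of its underside.
- flux_tin: small round white tin, 44 mm across, 17 high mm; a bystander, origin at the centre of its underside.
- usb_charger: white plug-in charger lying on its side, 40x87x28 mm; a bystander, origin at the centre of its underside.
- lighter: pink gas lighter lying flat, 78x25x14 mm; a bystander, origin at the centre of its underside.
Not all that is in view belongs to the job. Leave any blue or green look-alike of the probe alone.

How it is judged:
By the outcome, as a careful person would: the job done as asked, in the order asked, and still so for the second after the job is handed in, while the arm keeps its last pose, push and grip.
It also fails if it takes over 48 s, if anything falls off the work surface, if the arm or the gripper's body presses on something with over 40 N, if the wrist force passes 120 N, or if a joint passes its speed limit or range.

### The arm

A 7-joint arm with a two-finger parallel gripper is mounted at the origin on a cart in front of the work surface, level with it; the furniture and walls round the work are solid. World frame = base frame: x ahead of the robot, y to its left, z up, the work surface at z = 0. Lengths are in mm, angles in rad, forces in N, time in s.
With the tool pointing down it reaches from about 350 to 900 mm from the base axis. Payload 8.1 kg.
Tool frame: the origin (TCP) lies at the very end of the fingers, on their centre line; the grasp point (between the pads) lies 19 mm behind it; z points along the fingers, y is the line along which they close (so a half turn about z gives the same grasp; the last joint's range is limited). The gripper opens to 85 mm and grips with 20 to 120 N. Pads are 22 mm wide; open, the fingers measure 114 mm over their backs; the gripper's body (76 mm by 85 mm) begins 54 mm behind the grasp point. The pads swing forward as they close: fully open they stand 13 mm farther back than shut.
Start: joints at [-1.248, 0.434, 0.025, 1.573, -0.012, 1.134, -0.075], TCP at [258.184, 569.195, 231.323] pointing down, gripper open.
Joint ranges: [-2.62, 2.62], [-0.44, 2.09], [-1.27, 1.32], [0.08, 2.57], [-1.32, 4.46], [0.12, 2], [-2.74, 2.74]. Speed limits (rad/s): [2.22, 2.22, 3.01, 3.01, 3.14, 3.14, 3.14].

### API

Orientations are given as a rotation vector (axis times angle).
In Python, from rig import readout, grab_frame, ticket gives the robot as it stands. The module is installed in compiled form; this text tells all that it offers.
- The arm moves only by the tool drive_tool, never from a script. Its argument "rows" is a list of rows, each a list of 2 entries, a list of its own where there are three numbers: the shift along the tool's x, y, z in cm, then the turn about the tool's z in rad. In form: [[[dx, dy, dz], twist], ...]. A call has 1 to 10 rows; each row shifts and turns the commanded pose from where the row before left it, along the tool's axes as they then stand; what a row does not reach is not made up. A row lasts 1/10 s, in which the tool goes at most 50 mm and 8.59 degrees, less where a joint would pass 70% of its speed; a pose out of reach is approached as far as the arm can. A call is refused whole if a number of a shift passes 5 or a number of a turn 0.15, either way. A call with a gripper value outside its range is refused whole. "gripper" is the closure in counts, from 0 (fully open) to 255 (shut), set as the call begins (left out, the last holds). The fingers move at their own pace and stop on an object; the grip force is fixed at half the most. Time passes only in rows, so rows that do not move let the fingers close. It gives the time, the measured TCP pose, the force, the opening and the grip force at its end, in the units of the state.
- readout.get_state(): the state, without advancing time (a new reading comes with each control period).
- grab_frame(name): name is "side" or "top" or "wrist"; returns a dict with "pixels" (420x560x3 uint8, red, green, blue), "fovy" (degrees; the focal length in pixels is half the picture's height over the tangent of half this angle, whatever the lens; pixels are square), "cx", "cy" (the principal point, pixels), "position" and "attitude" of the camera in the world. Camera axes: x right, y up, looking along -z (the intrinsics and any distortion apply to the point x, -y, -z); pixel columns grow to the right and rows downward; lengths in mm; the calibration is good to about 2 mm. A picture is of the moment at which its call begins. There is no depth.
- ticket.sign_off(): hands the job in; it is judged then, once.
The state is a dict: "clock": time; "joint_positions": joint angles; "qd": joint speeds; "joint_efforts": joint torques, N m; "ee_pos": TCP position; "tcp_rot": TCP orientation; "force": force on the tool from outside, world axes, zero at the start; "ft_torque": the same for the moment, N m; "finger_gap": finger opening in mm; "gripper_force": force on a finger pad.
Only numpy, scipy, OpenCV 4.12 (cv2) and the standard library are available. Lean on these libraries where they do the work, as an engineer would, in place of code of your own. Each camera call takes 0.05 s, during which the arm holds its last target. There are 200 camera calls.

## Working session

There is one attempt and no reset: what is moved stays moved. The work goes in short steps, Python scripts to look and compute and a tool call to move; the robot and the scene stay as the last step left them, time stands still between calls to the robot, and variables do not carry over. Pictures are saved under pics/ and viewed, at most 10 in all, crops included, and the job is handed in when it is done.

Besides the shell and the picture viewer there is one more tool, called after ">>>" as name(argument=value, ...) on one line, values as JSON. drive_tool: Moves the arm, as the interface text tells. Its arguments: {"type":"object","properties":{"rows":{"type":"array"},"gripper":{"type":"number"}},"required":["rows"]}

```bash
mkdir -p pics; cat > h.py <<'E'
import numpy as np, cv2
from scipy.spatial.transform import Rotation as R
from rig import readout, grab_frame, ticket
def att(a):
    a=np.array(a,float)
    return a if a.shape==(3,3) else (R.from_rotvec(a).as_matrix() if a.size==3 else R.from_quat(a).as_matrix())
def grab(name,fn=None):
    f=grab_frame(name); f['R']=att(f['attitude']); f['p']=np.array(f['position'],float)
    f['f']=f['pixels'].shape[0]/2/np.tan(np.radians(f['fovy'])/2)
    if fn: cv2.imwrite('pics/'+fn,f['pixels'][:,:,::-1])
    return f
def ray(f,u,v):
    d=np.array([(u-f['cx'])/f['f'],-(v-f['cy'])/f['f'],-1.]); return f['R']@d
def onz(f,u,v,z):
    d=ray(f,u,v); return f['p']+d*(z-f['p'][2])/d[2]
def proj(f,P):
    c=f['R'].T@(np.array(P,float)-f['p']); return f['cx']-f['f']*c[0]/c[2], f['cy']+f['f']*c[1]/c[2]
def tri(f1,a,f2,b):
    d1=ray(f1,*a);d2=ray(f2,*b);A=np.c_[d1,-d2]
    s=np.linalg.lstsq(A,f2['p']-f1['p'],rcond=None)[0]
    P,Q=f1['p']+d1*s[0],f2['p']+d2*s[1]; return (P+Q)/2,np.linalg.norm(P-Q)
E
python3 - <<'E'
from h import *
print(readout.get_state())
for n in('top','side','wrist'):
    f=grab(n,n+'0.png'); print(n,{k:v for k,v in f.items() if k not in('pixels','R')})
E
```

```text
{'clock': 0.0, 'joint_positions': array([-1.24762681,  0.43520571,  0.02498655,  1.5740902 , -0.01161497,
        1.1340194 , -0.07510049]), 'qd': array([-0.00024482,  0.0004578 , -0.00087333, -0.00014735, -0.00113476,
        0.00058373, -0.00030623]), 'joint_efforts': array([-2.40037036e-03, -6.70463133e+01,  1.02447040e+00, -3.16221464e+01,
        1.57128397e-02,  1.25985776e-02,  8.75720190e-06]), 'ee_pos': array([257.98302021, 568.71252314, 230.53953154]), 'tcp_rot': array([-6.63850935e-01, -3.07044655e+00,  2.45755335e-03]), 'force': array([ 0.20450439, -0.00804724,  0.01922746]), 'ft_torque': array([ 0.04681531, -0.00986954,  0.00129559]), 'gripper_force': 0.0, 'finger_gap': 85.10779046157037}
top {'fovy': 54.27459748930186, 'cx': 274.4605183928828, 'cy': 210.21296098829023, 'position': array([468.25682031, -97.01650722, 973.20411911]), 'attitude': array([ 0.07117604, -0.04713029, -1.58595236]), 'p': array([468.25682031, -97.01650722, 973.20411911]), 'f': np.float64(409.71805765614806)}
side {'fovy': 51.319231812078186, 'cx': 277.2499267159779, 'cy': 205.13678173502583, 'position': array([ 482.86038144, -975.85603102,  759.75987755]), 'attitude': array([ 0.91131796, -0.02189357, -0.08196714]), 'p': array([ 482.86038144, -975.85603102,  759.75987755]), 'f': np.float64(437.1359885655376)}
wrist {'fovy': 58.434248370194894, 'cx': 285.3719145348033, 'cy': 212.45049137746955, 'position': array([198.15366087, 594.87021484, 373.61802864]), 'attitude': array([-0.23362891, -0.14825691,  1.13937549]), 'p': array([198.15366087, 594.87021484, 373.61802864]), 'f': np.float64(375.4871939031304)}
```

View pics/top0.png

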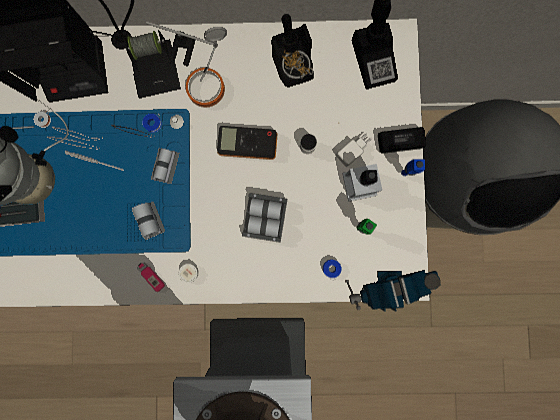

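View pics/side0.png

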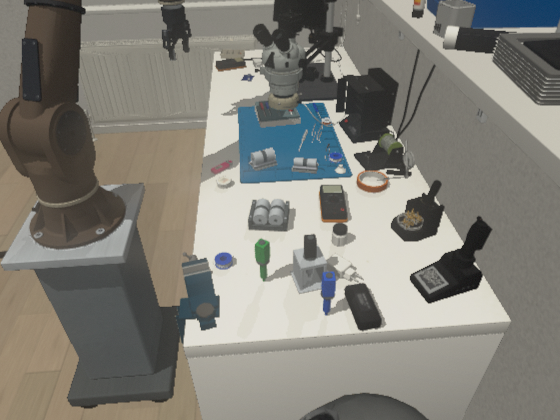

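Top view: spare rollers at about (147,219) and (165,165), cradle (264,215), probe in stand (363,178). Side view: rollers at (263,157) and (305,164), cradle (269,213), probe (310,255). Next I'll zoom in to pick features.

```bash
python3 - <<'E'
from h import *
t=cv2.imread('pics/top0.png'); s=cv2.imread('pics/side0.png')
def c(im,x,y,w,h,k=4):
    o=cv2.resize(im[y:y+h,x:x+w],None,fx=k,fy=k,interpolation=cv2.INTER_CUBIC)
    for i in range(0,w,10): cv2.putText(o,str(x+i),(i*k,8),0,.3,(0,0,255));cv2.line(o,(i*k,10),(i*k,14),(0,0,255))
    for i in range(10,h,10): cv2.putText(o,str(y+i),(0,i*k+3),0,.3,(0,0,255));cv2.line(o,(20,i*k),(24,i*k),(0,0,255))
    return o
a=np.hstack([c(t,120,140,70,70),c(t,120,190,65,70),c(t,230,180,65,70)])
b=np.hstack([c(s,240,140,85,70),c(s,240,190,55,70),c(s,290,225,60,70)])
# 200 px: 
w=max(a.shape[1],b.shape[1]); P=lambda m:np.pad(m,((0,0),(0,w-m.shape[1]),(0,0)))
o=np.vstack([P(a),P(b)]); print(o.shape); cv2.imwrite('pics/z0.png',o)
E
```

```text
(560, 800, 3)
```

View pics/z0.png

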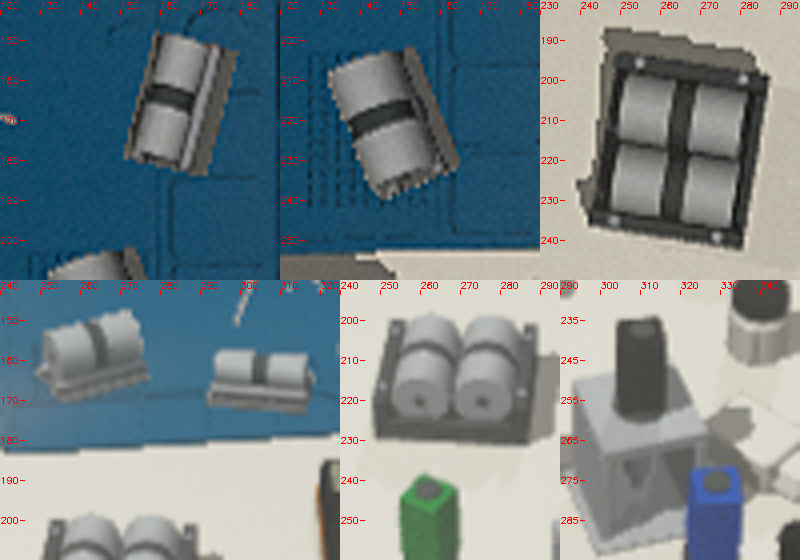

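```bash
python3 - <<'E'
from h import *
t=grab('top');s=grab('side')
print('thick groove',tri(t,(145.5,219),s,(264,155)), onz(t,145.5,219,54))
print('thick axis dir',onz(t,139.5,206,54)-onz(t,152,232,54))
print('thin groove',tri(t,(163,164),s,(305,162)))
print('cradle mid',tri(t,(264,216.5),s,(270.5,208)),onz(t,264,217,48))
for q in((252,193),(287,198),(242,234),(282,241)):print('cr corner',onz(t,*q,20))
print('probe top', [onz(t,368,176,h) for h in(129,134)], onz(s,310,236,134),tri(t,(368,176),s,(310,236)))
print('green',onz(t,366,227,50),'blue',onz(t,415,167,50))
g=t['pixels'][150:205,335:390].astype(int); m=(g.max(2)<70)
c=cv2.connectedComponentsWithStats(m.astype(np.uint8));print(c[2],c[3]+[335,150])
E
```

```text
thick groove (array([524.28009879, 212.80720651,  39.46101185]), np.float64(1.787276551300661)) [522.52652425 207.9656298   54.        ]
thick axis dir [59.24995745 28.84890319  0.        ]
thin groove (array([651.75521995, 176.40612462,  28.05913871]), np.float64(1.418720318679031))
cradle mid (array([525.94105476, -59.15756399,  39.07448246]), np.float64(2.4713628439632997)) [523.03054163 -59.50593829  48.        ]
cr corner [581.45828054 -31.00603354  20.        ]
cr corner [ 568.28689756 -112.75369254   20.        ]
cr corner [485.92179037  -6.64110002  20.        ]
cr corner [468.25336819 -99.38709696  20.        ]
probe top [array([ 599.79133917, -279.51283123,  129.        ]), array([ 599.01229464, -278.43195328,  134.        ])] [ 598.80867574 -284.95924037  134.        ] (array([ 599.75338134, -279.49864559,  129.05818127]), np.float64(0.05711095336424915))
green [ 496.68537887 -288.36643706   50.        ] blue [ 630.76409074 -403.34653588   50.        ]
[[   0    0   55   55 2643]
 [  44    0   11    4   33]
 [   1    4   15   13   36]
 [  24    6    1    1    1]
 [  21    
[... 490 characters left out ...]
 2]
 [  15   51    1    1    1]] [[361.76390465 177.33295498]
 [384.3030303  151.06060606]
 [342.52777778 160.94444444]
 [359.         156.        ]
 [356.         158.        ]
 [348.22580645 174.35483871]
 [368.0893617  177.11489362]
 [342.         173.        ]
 [343.         176.5       ]
 [344.         181.5       ]
 [352.         183.        ]
 [345.         186.        ]
 [353.         188.        ]
 [346.         191.5       ]
 [352.5625     195.        ]
 [370.         193.        ]
 [374.5        192.        ]
 [359.         195.        ]
 [361.         195.        ]
 [364.         194.        ]
 [347.         196.5       ]
 [348.         199.5       ]
 [350.         201.        ]]
```

>>> drive_tool(rows=[[[-2.64,-3.04,0],0],[[-2.64,-3.04,0],0],[[-2.64,-3.04,0],0],[[-2.64,-3.04,0],0],[[-2.64,-3.04,0],0],[[-2.64,-3.04,0],0],[[-2.64,-3.04,0],0],[[-2.64,-3.04,0],0]])

```text
clock: 1.05
ee_pos: [350.3, 258.9, 231.4]
tcp_rot: [0.664, 3.07, 0.001]
force: [0.5, -0.4, 0.0]
finger_gap: 85.5
gripper_force: 0.0
```

>>> drive_tool(rows=[[[-4,0.2,-0.5],0],[[-4,0.2,-0.5],0],[[-4,0.2,-0.5],0],[[-4,0.2,-0.5],0],[[0,0,0],-0.146],[[0,0,0],-0.146],[[0,0,0],-0.146],[[0,0,0],-0.146],[[0,0,0],-0.146],[[0,0,0],-0.146]])

```text
clock: 2.05
ee_pos: [499.0, 201.6, 251.2]
tcp_rot: [0.71, -3.06, 0.0]
force: [0.6, -0.4, 0.2]
finger_gap: 85.1
gripper_force: 0.0
```

```bash
python3 - <<'E'
from h import *
s=readout.get_state();print(s['clock'],s['ee_pos'],s['tcp_rot'],s['force'],s['joint_positions'])
f=grab('wrist','w1.png');print(f['p'],f['R'],readout.get_state()['ee_pos'])
E
```

```text
2.05 [498.96717815 201.59375684 251.23756636] [ 7.10287969e-01 -3.06006228e+00  6.82435465e-05] [ 0.57730783 -0.40182162  0.22438109] [-0.55040665  0.27554564  0.08553799  1.76186873 -0.02601268  1.10545409
  1.57054813]
[439.91049206 171.82867442 394.27421685] [[-4.41400658e-01 -8.66845487e-01 -2.31828302e-01]
 [ 8.97309926e-01 -4.26586432e-01 -1.13397146e-01]
 [-5.97003737e-04 -2.58075412e-01  9.66124591e-01]] [499.01615617 201.52936801 251.27878629]
```

View pics/w1.png

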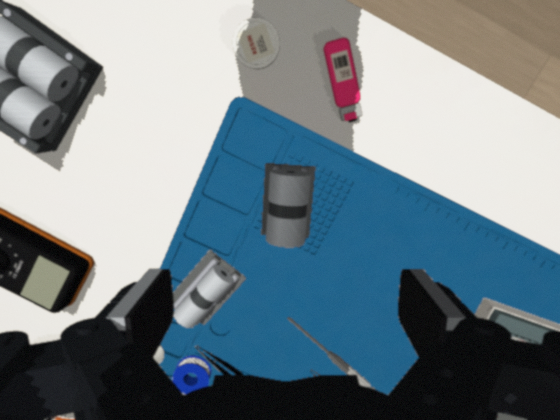

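```bash
cat >> h.py <<'E'
def tool(s=None):
    s=s or readout.get_state(); return np.array(s['ee_pos']),R.from_rotvec(s['tcp_rot']).as_matrix()
E
python3 - <<'E'
from h import *
f=grab('wrist'); g=cv2.cvtColor(f['pixels'],cv2.COLOR_RGB2GRAY).astype(int)
hsv=cv2.cvtColor(f['pixels'],cv2.COLOR_RGB2HSV)
for r in (190,200,222,235): print(r,[(c,g[r,c],hsv[r,c,1]) for c in list(range(258,272,1))+list(range(306,320))])
print('col',[(r,g[r,289]) for r in range(198,254)])
P,T=tool(); print('tcp px',proj(f,P),proj(f,P+T[:,2]*100))
for r in(185,211,240): print(onz(f,265,r,36),onz(f,313,r,36))
print('crown',onz(f,288.5,211,54.5),onz(f,288.5,211,36))
E
```

```text
190 [(258, np.int64(82), np.uint8(198)), (259, np.int64(80), np.uint8(196)), (260, np.int64(75), np.uint8(203)), (261, np.int64(80), np.uint8(203)), (262, np.int64(82), np.uint8(194)), (263, np.int64(77), np.uint8(170)), (264, np.int64(66), np.uint8(108)), (265, np.int64(60), np.uint8(20)), (266, np.int64(57), np.uint8(4)), (267, np.int64(60), np.uint8(4)), (268, np.int64(73), np.uint8(7)), (269, np.int64(85), np.uint8(12)), (270, np.int64(92), np.uint8(13)), (271, np.int64(98), np.uint8(8)), (306, np.int64(83), np.uint8(6)), (307, np.int64(81), np.uint8(9)), (308, np.int64(78), np.uint8(13)), (309, np.int64(71), np.uint8(4)), (310, np.int64(62), np.uint8(8)), (311, np.int64(62), np.uint8(8)), (312, np.int64(66), np.uint8(38)), (313, np.int64(78), np.uint8(99)), (314, np.int64(86), np.uint8(165)), (315, np.int64(85), np.uint8(189)), (316, np.int64(83), np.uint8(194)), (317, np.int64(81), np.uint8(199)), (318, np.int64(79), np.uint8(199)), (319, np.int64(76), np.uint8(199))]
200 [(258, np.int64(85), np.uint8(195)), (259, np.int64(80), np.uint8(200)), (260, np.int64(79), np.uint8(195))
[... 3862 characters left out ...]
3, np.int64(109)), (244, np.int64(109)), (245, np.int64(109)), (246, np.int64(114)), (247, np.int64(110)), (248, np.int64(97)), (249, np.int64(88)), (250, np.int64(87)), (251, np.int64(84)), (252, np.int64(86)), (253, np.int64(86))]
tcp px (np.float64(287.0386453656446), np.float64(277.780079248414)) (np.float64(286.52168541425743), np.float64(214.22770321586543))
[510.08682611 184.06366385  36.        ] [489.18115235 225.59925501  36.        ]
[533.51701325 195.4444383   36.        ] [512.22292414 237.74654818  36.        ]
[560.69385054 208.64507787  36.        ] [538.94914195 251.83622869  36.        ]
crown [518.81056552 213.83754432  54.5       ] [523.09130551 216.15579307  36.        ]
```

```bash
cat >> h.py <<'E'
def info(tgt,axis):  # world target TCP, world xy axis (roller) -> tool shift cm, twist
    P,T=tool(); d=T.T@(np.array(tgt)-P)/10
    y=T[:,1]; want=np.array([-axis[1],axis[0],0]); want/=np.linalg.norm(want)
    if want@y<0: want=-want
    w=np.arctan2(np.cross(y,want)[2],y@want)   # world z turn
    print('shift cm',d.round(2),'twist',round(-w,3),'P',P.round(1))
E
python3 - <<'E'
from h import *
f=grab('wrist')
a=onz(f,288.5,190,36);b=onz(f,286,235,36);ax=(b-a)/np.linalg.norm(b-a);print('axis',ax,np.degrees(np.arctan2(ax[1],ax[0])))
g=onz(f,287.6,212,54.5); c=a+ax*((g-a)@ax); print('centre',c)
np.save('thick.npy',[c,ax])
info([c[0],c[1],130],ax)
E
```

```text
axis [0.92064077 0.39041078 0.        ] 22.980061894952843
centre [520.20909814 213.30179296  36.        ]
shift cm [-2.42  0.15 12.13] twist 0.046 P [499.1 201.5 251.3]
```

>>> drive_tool(rows=[[[-0.8,0.05,4],0],[[-0.8,0.05,4],0],[[-0.8,0.05,4],0],[[0,0,0],0.046],[[0,0,0],0]])

```text
clock: 2.7
ee_pos: [519.4, 213.2, 130.0]
tcp_rot: [0.623, -3.077, 0.002]
force: [0.3, 0.8, 0.5]
finger_gap: 85.6
gripper_force: 0.0
```

```bash
python3 - <<'E'
from h import *
f=grab('wrist','w2.png'); s=readout.get_state(); print(s['ee_pos'])
c,ax=np.load('thick.npy')
for k in(-35,0,35): print(proj(f,c+ax*k),proj(f,c+ax*k+[0,0,18.5]))
E
```

```text
[520.033696   213.4781198  131.11746681]
(np.float64(286.4161705160655), np.float64(164.72738946529046)) (np.float64(286.4659062182115), np.float64(168.93242976664072))
(np.float64(286.4110142792303), np.float64(218.04452854058525)) (np.float64(286.45839741661894), np.float64(226.25945082496025))
(np.float64(286.4062196436282), np.float64(267.62259513856986)) (np.float64(286.45145487511934), np.float64(279.263278112339))
```

View pics/w2.png

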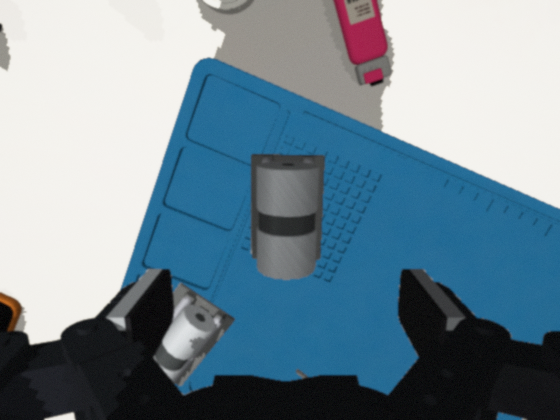

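>>> drive_tool(rows=[[[0.1,0.04,3],0],[[0,0,3],0],[[0,0,2.5],0],[[0,0,1.4],0],[[0,0,0.7],0],[[0,0,0],0],[[0,0,0],0]])

```text
clock: 3.45
ee_pos: [519.8, 213.8, 26.4]
tcp_rot: [-0.63, 3.076, 0.001]
force: [-0.4, -0.5, 0.6]
finger_gap: 85.2
gripper_force: 0.0
```

>>> drive_tool(rows=[[[0,0,0],0],[[0,0,0],0],[[0,0,0],0],[[0,0,0],0],[[0,0,0],0],[[0,0,0],0],[[0,0,0],0],[[0,0,0],0]], gripper=255)

```text
clock: 4.25
ee_pos: [519.1, 213.9, 26.2]
tcp_rot: [-0.63, 3.077, 0.001]
force: [-1.9, -0.2, 7.9]
finger_gap: 37.5
gripper_force: 59.0
```

>>> drive_tool(rows=[[[0,0,-0.5],0],[[0,0,-1],0],[[0,0,-1.5],0],[[0,0,-3],0],[[0,0,-4],0],[[0,0,0],0],[[0,0,0],0]])

```text
clock: 4.95
ee_pos: [519.4, 213.6, 126.5]
tcp_rot: [-0.63, 3.076, 0.001]
force: [-1.0, 0.5, -3.0]
finger_gap: 37.8
gripper_force: 60.4
```

```bash
python3 - <<'E'
from h import *
f=grab('wrist'); s=grab('side'); t=grab('top')
P,T=tool(); print(P,readout.get_state()['force'],proj(f,P))
k=cv2.resize(f['pixels'][120:400,140:440],None,fx=1.5,fy=1.5)
u,v=map(int,proj(s,P)); q=cv2.resize(s['pixels'][v-50:v+30,u-40:u+40],None,fx=4,fy=4,interpolation=cv2.INTER_CUBIC)
cv2.circle(q,(160,200),2,(255,0,0),-1)
print(u,v)
o=np.zeros((420,770,3),np.uint8);o[:420,:450]=k;o[:320,450:]=q
cv2.imwrite('pics/held.png',o[:,:,::-1])
E
```

```text
[517.99581211 212.97483366 124.22709516] [ 0.11292492  0.79030312 -2.50661106] (np.float64(287.163044612121), np.float64(271.86249205995057))
260 131
```

View pics/held.png

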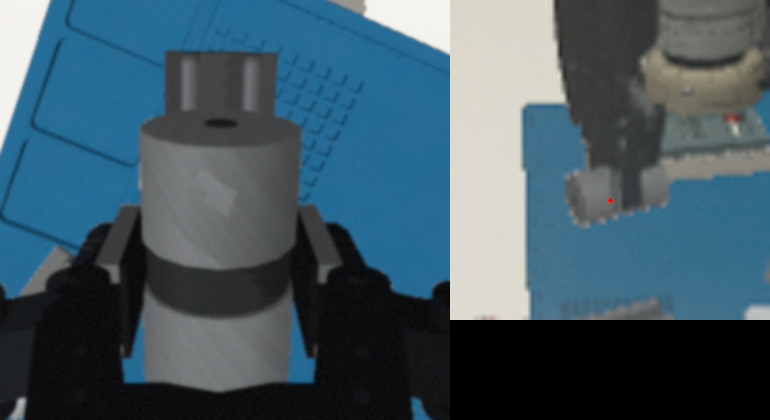

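>>> drive_tool(rows=[[[0.2,-2,-0.5],0],[[0.4,-3.7,-0.6],0],[[0.4,-3.7,-0.6],0],[[0.4,-3.7,-0.6],0],[[0.5,-3.7,-0.6],0],[[0.5,-3.7,-0.6],0],[[0.5,-3.7,-0.6],0],[[0.4,-3.6,-0.4],0],[[0.2,-2,0],0]])

```text
clock: 6.0
ee_pos: [603.9, -78.5, 169.6]
tcp_rot: [0.625, -3.077, 0.002]
force: [-0.2, -0.7, -1.5]
finger_gap: 38.0
gripper_force: 60.5
```

>>> drive_tool(rows=[[[0,0,0],0.12],[[0,0,0],0.12],[[0,0,0],0.12],[[0,0,0],0.12],[[0,0,0],0.1],[[0,0,0],0],[[0,0,0],0]])

```text
clock: 6.7
ee_pos: [603.4, -74.2, 169.3]
tcp_rot: [-0.271, -3.128, 0.001]
force: [-0.7, 0.0, -2.0]
finger_gap: 37.1
gripper_force: 60.3
```

```bash
python3 - <<'E'
from h import *
f=grab('wrist','w3.png'); np.save('w3.npy',f,allow_pickle=True)
P,T=tool(); print(P,T[:,1])
c=np.array([525,-59,0]);print(proj(f,c+[0,0,48]))
E
```

```text
[603.54063027 -74.21637021 169.56263559] [ 1.72034345e-01  9.85090908e-01 -2.96324619e-04]
(np.float64(289.6298246748093), np.float64(90.2227126769687))
```

View pics/w3.png

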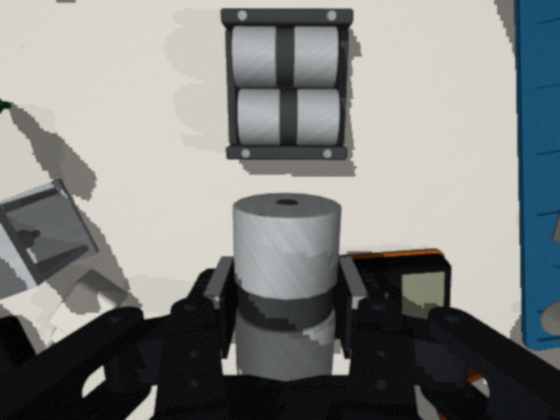

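```bash
python3 - <<'E'
from h import *
f=np.load('w3.npy',allow_pickle=True).item()
g=cv2.cvtColor(f['pixels'],cv2.COLOR_RGB2GRAY)
m=(g<95).astype(np.uint8)[0:175,200:380]
m=cv2.morphologyEx(m,cv2.MORPH_CLOSE,np.ones((25,25)))
# refine corner via screws (bright blobs on the cheeks)
for z in(34,):
  Q=[onz(f,u,v,z) for u,v in((222,9),(354,9),(347,160),(227,160))]
  print('outer',np.round(Q,1),[np.linalg.norm(Q[i]-Q[(i+1)%4]).round(1) for i in range(4)],np.mean(Q,0))
def cen(u,v,r=7):
    w=g[v-r:v+r+1,u-r:u+r+1].astype(float);k=(w>105)&(np.hypot(*np.mgrid[-r:r+1,-r:r+1])<=6.5);y,x=np.nonzero(k);return u-r+x.mean(),v-r+y.mean(),k.sum()
S=[cen(*q)for q in((241,15),(330,15),(327,154),(246,154))];print(S)
Q=np.array([onz(f,a,b,34) for a,b,_ in S]);print(Q.round(1),Q.mean(0),[np.linalg.norm(Q[i]-Q[(i+1)%4]).round(1) for i in range(4)])
# grooves of the lower rollers
for r0,r1 in((35,80),(98,138)):
    pts=[]
    for r in range(r0,r1,4):
        row=g[r,265:312]; d=np.nonzero(row<70)[0]; pts.append((r,265+d.min(),265+d.max()) if len(d) else None)
    print(pts)
print('groove low',onz(f,285,56,48),onz(f,288,117,48))
print('held groove',onz(f,286.5,312,tool()[0][2]+28.3), 'tcp',tool()[0], readout.get_state()['joint_positions'])
E
```

```text
outer [[ 465.4  -94.7   34. ]
 [ 480.5   -7.5   34. ]
 [ 580.   -25.2   34. ]
 [ 564.8 -112.7   34. ]] [np.float64(88.5), np.float64(101.0), np.float64(88.8), np.float64(101.1)] [522.66496942 -60.01235278  34.        ]
[(np.float64(241.94666666666666), np.float64(14.653333333333332), np.int64(75)), (np.float64(331.2631578947368), np.float64(15.026315789473685), np.int64(76)), (np.float64(326.9259259259259), np.float64(153.2962962962963), np.int64(54)), (np.float64(245.4181818181818), np.float64(152.87272727272727), np.int64(55))]
[[471.  -82.2  34. ]
 [481.5 -23.   34. ]
 [572.6 -39.1  34. ]
 [562.  -98.2  34. ]] [521.78279357 -60.63655523  34.        ] [np.float64(60.1), np.float64(92.4), np.float64(60.0), np.float64(92.4)]
[(35, np.int64(277), np.int64(292)), (39, np.int64(277), np.int64(292)), (43, np.int64(277), np.int64(292)), (47, np.int64(277), np.int64(292)), (51, np.int64(277), np.int64(292)), (55, np.int64(277), np.int64(292)), (59, np.int64(277), np.int64(292)), (63, np.int64(277), np.int64(292)), (67, np.int64(277), np.int64(292)), (71, np.int64(277), np.int64(292)), (75, np.int64(276), np.int64(292)), (79, np.int64(276), np.int64(293))]
[(98, np.int64(281), np.int64(295)), (102, np.int64(281), np.int64(295)), (106, np.int64(281), np.int64(295)), (110, np.int64(281), np.int64(295)), (114, np.int64(281), np.int64(295)), (118, np.int64(281), np.int64(295)), (122, np.int64(281), np.int64(295)), (126, np.int64(281), np.int64(295)), (130, np.int64(280), np.int64(295)), (134, np.int64(280), np.int64(296))]
groove low [503.40283334 -58.40193291  48.        ] [541.9693052  -63.01935023  48.        ]
held groove [603.40909303 -74.92727228 197.86263559] tcp [603.54063027 -74.21637021 169.56263559] [-0.17004834  0.46968401  0.29394011  1.70918114 -0.15755535  0.98728086
  1.57898525]
```

>>> drive_tool(rows=[[[2,0,0],0],[[2.5,0,0],0],[[2.5,0,0],0],[[1.25,0,0],0],[[0,0,0],0.124],[[0,0,0],0.15],[[0,0,0],0.15],[[0,0,0],0.15],[[0,0,0],0.15],[[0,0,0],0.15]])

```text
clock: 7.75
ee_pos: [523.2, -60.0, 170.4]
tcp_rot: [1.58, 2.714, 0.0]
force: [0.1, 0.1, -1.9]
finger_gap: 37.4
gripper_force: 60.2
```

>>> drive_tool(rows=[[[0,0,1],0.15],[[0,0,1],0.15],[[0,0,1],0.15],[[0,0,1],0.15],[[0,0,1],0.1],[[0,0,0],0],[[0,0,0],0]])

```text
clock: 8.45
ee_pos: [523.0, -60.0, 120.4]
tcp_rot: [2.407, 2.019, -0.001]
force: [0.6, 0.9, -2.5]
finger_gap: 37.5
gripper_force: 60.3
```

```bash
python3 - <<'E'
from h import *
f=grab('wrist','w4.png'); P,T=tool(); print(P,T[:,1])
C=np.array([522.2,-60.3,0]); a=np.array([.175,.985,0])
P2=P+T[:,2]*0
g=cv2.cvtColor(f['pixels'],cv2.COLOR_RGB2GRAY).astype(int)
for u in(270,286,300): print(u,[int(v) for v in g[250:380:4,u]])
info([C[0],C[1],120],a)
t=grab('top','t4.png'); print(proj(t,P+[0,0,28]))
E
```

```text
[523.1558363  -60.03091178 120.70363942] [ 9.84625512e-01 -1.74677600e-01  5.80357198e-04]
270 [92, 91, 95, 94, 98, 95, 96, 95, 98, 92, 93, 97, 58, 31, 32, 33, 49, 71, 71, 69, 83, 182, 187, 186, 185, 182, 188, 190, 186, 185, 186, 189, 129]
286 [102, 104, 103, 106, 103, 105, 104, 103, 103, 103, 104, 102, 99, 36, 36, 36, 61, 66, 67, 68, 73, 168, 190, 190, 187, 184, 186, 190, 187, 183, 183, 182, 187]
300 [110, 106, 108, 109, 109, 108, 109, 107, 104, 109, 109, 109, 79, 40, 40, 54, 59, 65, 64, 64, 71, 169, 180, 178, 183, 185, 183, 183, 180, 175, 176, 179, 124]
shift cm [-0.04 -0.09  0.07] twist 0.0 P [523.2 -60.  120.7]
(np.float64(262.19720772826753), np.float64(214.0172567311357))
```

View pics/w4.png

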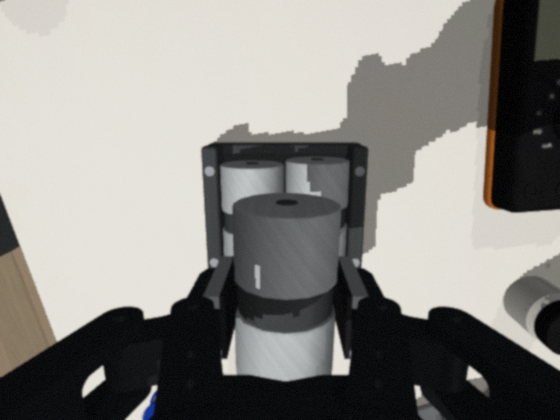

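```bash
python3 - <<'E'
from h import *
f=grab('wrist'); P,T=tool()
for v in(314,316,318):
  q=onz(f,286.5,v,P[2]+28.3); print(v,T.T@(q-P))
f3=f
# cradle screws seen here, z=34
S=[(209,171),(360,171),(213.5,262),(356.5,262)]
Q=np.array([onz(f,*s,34) for s in S]);print(Q.round(1));print((T.T@(Q-P).T).T.round(1))
print('gap',T.T@(onz(f,284.7,175,40)-P))
E
```

```text
314 [ -2.45896731   0.16740843 -28.30085968]
316 [ -3.22109121   0.16931436 -28.30117558]
318 [ -3.98556812   0.17122618 -28.30149245]
[[481.9 -23.3  34. ]
 [573.4 -39.5  34. ]
 [471.2 -82.5  34. ]
 [563.7 -98.9  34. ]]
[[ 28.8 -47.3  86.9]
 [ 28.9  45.7  87. ]
 [-31.3 -47.4  86.9]
 [-31.2  46.6  87. ]]
gap [27.37328535 -0.67178574 80.9266182 ]
```

>>> drive_tool(rows=[[[0.1,-0.06,1],0],[[0,0,2],0],[[0,0,1.7],0],[[0,0,1],0],[[0,0,0.5],0],[[0,0,0.3],0],[[0,0,0],0],[[0,0,0],0]])

```text
clock: 9.4
ee_pos: [522.7, -58.9, 55.8]
tcp_rot: [2.411, 2.014, 0.001]
force: [-0.7, -0.7, -2.6]
finger_gap: 37.4
gripper_force: 60.4
```

>>> drive_tool(rows=[[[0,0,0.1],0],[[0,0,0.1],0],[[0,0,0],0],[[0,0,0],0]])

```text
clock: 9.8
ee_pos: [522.4, -58.7, 53.4]
tcp_rot: [2.411, 2.014, 0.0]
force: [1.1, 1.0, -1.0]
finger_gap: 37.7
gripper_force: 60.4
```

>>> drive_tool(rows=[[[0,0,0.07],0],[[0,0,0],0],[[0,0,0],0]])

```text
clock: 10.1
ee_pos: [523.1, -58.9, 53.2]
tcp_rot: [2.41, 2.013, 0.002]
force: [0.2, 0.8, 4.1]
finger_gap: 37.6
gripper_force: 61.3
```

```bash
python3 - <<'E'
from h import *
f=grab('wrist','w5.png');t=grab('top');s=grab('side');P,T=tool();print(P,readout.get_state()['force'])
C=np.array([522.,-60.2,80])
def cr(f):
    u,v=map(int,proj(f,C)); return cv2.resize(f['pixels'][v-35:v+35,u-35:u+35],None,fx=4,fy=4,interpolation=cv2.INTER_CUBIC)
o=np.zeros((560,780,3),np.uint8);o[:280,:280]=cr(t);o[280:,:280]=cr(s);o[:375,280:]=cv2.resize(f['pixels'],(500,375))
cv2.imwrite('pics/p5.png',o[:,:,::-1])
E
```

```text
[523.04706286 -58.86572546  53.19972621] [-0.45166379  1.33100815  5.54767981]
```

View pics/p5.png

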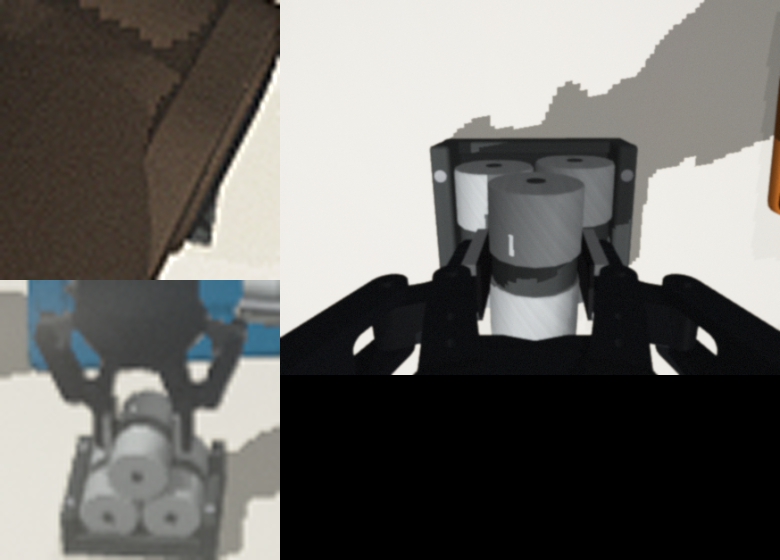

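>>> drive_tool(rows=[[[0,0,-0.03],0],[[0,0,0],0],[[0,0,0],0],[[0,0,0],0]], gripper=115)

```text
clock: 10.65
ee_pos: [522.2, -58.8, 52.8]
tcp_rot: [-2.411, -2.014, 0.0]
force: [-0.3, 0.8, -0.6]
finger_gap: 46.9
gripper_force: 0.0
```

>>> drive_tool(rows=[[[0,0,0],0],[[0,0,0],0],[[0,0,0],0],[[0,0,0],0]], gripper=40)

```text
clock: 11.05
ee_pos: [522.3, -58.8, 52.9]
tcp_rot: [-2.411, -2.014, -0.0]
force: [0.6, -0.8, -0.1]
finger_gap: 71.9
gripper_force: 0.0
```

```bash
python3 - <<'E'
from h import *
s=grab('side','s6.png');w=grab('wrist','w6.png')
u,v=map(int,proj(s,[522,-60,50]))
o=np.zeros((400,800,3),np.uint8);o[:,:267]=cv2.resize(s['pixels'][v-60:v+60,u-40:u+40],(267,400));o[:,267:]=cv2.resize(w['pixels'],(533,400));cv2.imwrite('pics/p6.png',o[:,:,::-1]);print(readout.get_state()['force'],tool()[0])
E
```

```text
[ 0.26163799 -0.51904261  0.06904688] [522.31389609 -58.81531542  52.90044998]
```

View pics/p6.png

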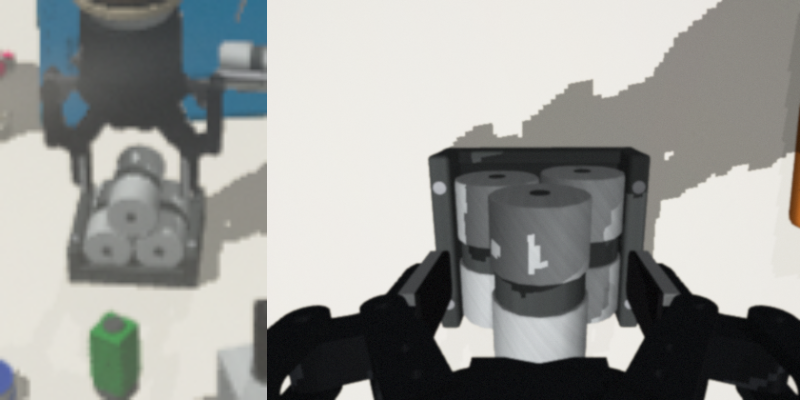

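Pyramid is standing, released and lined up (top roller at about the middle of the cradle in both views). Now I'll lift off and measure its groove crown numerically from two heights.

>>> drive_tool(rows=[[[0,0,-0.5],0],[[0,0,-1.5],0],[[0,0,-2],0],[[0,0,-3],0],[[0,0,-3],0],[[0,0,-2],0],[[0,0,0],0],[[0,0,0],0]])

```text
clock: 11.95
ee_pos: [522.4, -58.6, 173.1]
tcp_rot: [2.411, 2.014, 0.002]
force: [-0.7, -0.3, -0.3]
finger_gap: 71.7
gripper_force: 0.0
```

```bash
cat >> h.py <<'E'
def crown(f,guess=(522.2,-60.3,80.5)):
    """pixel of the top roller's groove middle; scanning along its axis near the guess"""
    g=cv2.cvtColor(f['pixels'],cv2.COLOR_RGB2GRAY).astype(float)
    a=np.array([.175,.985,0]);b=np.array([.985,-.175,0]);G=np.array(guess)
    ts=np.arange(-16,16.1,.25); res=[]
    for k in np.arange(-8,8.1,1):
        pr=np.array([proj(f,G+a*t+b*k) for t in ts],np.float32)
        I=cv2.remap(g.astype(np.float32),pr[:,0:1],pr[:,1:2],cv2.INTER_LINEAR)[:,0]
        D=np.gradient(cv2.GaussianBlur(I[:,None],(1,9),0)[:,0]); h=len(ts)
        res.append((ts[D.argmin()],ts[D.argmax()]))
    return np.array(res)
E
cat > cr.py <<'E'
from h import *
f=grab('wrist'); r=crown(f); print('groove edges',np.median(r,0),'mid',np.median(r.mean(1)),'width',np.median(np.diff(r,axis=1)))
# lateral silhouettes: profile across at +-18 mm along the axis, z 62
g=cv2.cvtColor(f['pixels'],cv2.COLOR_RGB2GRAY).astype(np.float32)
a=np.array([.175,.985,0]);b=np.array([.985,-.175,0]);G=np.array([522.2,-60.3,62])
for s in(-25,-15,15,25):
    ks=np.arange(-30,30.1,2);pr=np.array([proj(f,G+a*s+b*k) for k in ks],np.float32)
    print(s,cv2.remap(g,pr[:,:1],pr[:,1:],1)[:,0].astype(int).tolist())
P,T=tool();print(P,T[:,1]); print(f['p'])
E
python3 cr.py
```

```text
groove edges [-8.   4.5] mid -1.75 width 12.5
-25 [137, 143, 151, 151, 145, 116, 107, 120, 128, 136, 143, 148, 152, 153, 154, 154, 149, 144, 143, 140, 128, 112, 102, 89, 73, 70, 85, 99, 106, 115, 108]
-15 [134, 142, 148, 151, 149, 113, 105, 118, 128, 133, 137, 139, 143, 139, 136, 137, 135, 133, 131, 129, 127, 118, 107, 92, 75, 70, 83, 81, 83, 82, 92]
15 [137, 142, 148, 153, 150, 115, 109, 119, 129, 134, 143, 151, 152, 154, 154, 149, 149, 144, 138, 132, 127, 118, 103, 88, 70, 69, 83, 80, 90, 120, 107]
25 [136, 140, 148, 152, 153, 126, 103, 118, 128, 134, 141, 149, 148, 153, 153, 151, 152, 148, 140, 132, 124, 115, 106, 93, 76, 68, 81, 81, 81, 81, 96]
[521.87880527 -58.54897741 172.46868249] [ 9.84045533e-01 -1.77915632e-01 -6.45443510e-04]
[533.33018369   4.4883103  316.20430855]
```

>>> drive_tool(rows=[[[-2,1.1,-1.5],0],[[-3.5,2,-1.5],0],[[-3.7,2.1,-1.5],0],[[-3.7,2.1,-1],0],[[-3.7,2.1,0],0],[[-2.5,1.5,0],0],[[-1.27,0.66,0],0],[[0,0,0],0],[[0,0,0],0]], gripper=0)

```text
clock: 12.9
ee_pos: [599.4, -278.6, 226.9]
tcp_rot: [-2.409, -2.013, 0.0]
force: [1.4, 0.3, -0.2]
finger_gap: 85.3
gripper_force: 0.0
```

```bash
cat > pr.py <<'E'
from h import *
import sys
f=grab('wrist',sys.argv[1]); np.save(sys.argv[1]+'.npy',f,allow_pickle=True)
P,T=tool();print(P,T[:,1]); u,v=proj(f,[599.5,-279.5,131]); print('pred',u,v)
g=cv2.cvtColor(f['pixels'],cv2.COLOR_RGB2GRAY)
for th in(45,60,75):
    n,l,st,ce=cv2.connectedComponentsWithStats((g<th).astype(np.uint8))
    for i in range(1,n):
        if st[i,4]>300: print(th,st[i].tolist(),ce[i].round(1))
E
python3 pr.py q1.png; python3 -c "
from h import *
g=cv2.cvtColor(cv2.imread('pics/q1.png'),cv2.COLOR_BGR2GRAY)
for r in range(120,290,7): print(r,g[r,200:380:6].tolist())"
```

```text
[ 599.62500851 -277.97588583  227.16777059] [ 0.98425503 -0.17674918 -0.00132781]
pred 286.36864281761905 213.97095884861335
45 [95, 0, 118, 4, 458] [154.3   1.5]
45 [354, 3, 46, 51, 1782] [376.9  28.1]
45 [524, 154, 36, 86, 1465] [542.5 192.5]
45 [268, 188, 39, 55, 1406] [286.9 212.7]
45 [134, 198, 53, 54, 1196] [162.8 217.2]
45 [0, 213, 560, 207, 60600] [267.1 351.9]
60 [95, 0, 119, 5, 499] [152.4   1.6]
60 [543, 0, 17, 24, 305] [552.9  10.1]
60 [354, 3, 47, 51, 1843] [377.   28.1]
60 [44, 130, 52, 44, 1614] [ 68.1 151.2]
60 [524, 154, 36, 86, 1534] [542.6 192.6]
60 [268, 188, 40, 55, 1736] [287.1 214.7]
60 [133, 197, 54, 58, 1315] [162.5 217.9]
60 [0, 213, 560, 207, 64425] [266.7 349.9]
75 [94, 0, 120, 5, 573] [154.    1.9]
75 [543, 0, 17, 25, 316] [552.7  10.2]
75 [354, 2, 47, 53, 1914] [377.1  28.3]
75 [43, 129, 54, 45, 1822] [ 69.5 151.1]
75 [524, 154, 36, 86, 1573] [542.8 192.9]
75 [267, 187, 41, 56, 1818] [287.2 214.6]
75 [129, 197, 58, 59, 1808] [157.2 222.7]
75 [0, 212, 560, 208, 65309] [266.7 349.4]
120 [200, 199, 202, 199, 201, 198, 200, 201, 197, 201, 199, 200, 199, 198,
[... 2946 characters left out ...]
 191, 191, 191, 192, 192, 190, 199, 200, 198, 200, 139, 105, 103, 107, 97, 102, 138]
267 [201, 203, 200, 200, 201, 202, 200, 193, 192, 194, 191, 191, 190, 192, 190, 191, 192, 190, 192, 201, 201, 183, 106, 106, 107, 166, 198, 191, 190, 186]
274 [201, 203, 202, 201, 201, 199, 200, 197, 191, 190, 193, 191, 190, 191, 191, 190, 190, 191, 190, 201, 200, 102, 110, 115, 195, 199, 198, 195, 190, 190]
281 [202, 202, 201, 201, 199, 202, 202, 201, 191, 192, 187, 189, 191, 193, 190, 192, 192, 190, 191, 200, 129, 18, 39, 201, 201, 199, 200, 201, 190, 188]
288 [203, 203, 200, 202, 201, 201, 201, 202, 197, 191, 191, 192, 193, 190, 191, 189, 191, 191, 196, 201, 108, 19, 20, 195, 199, 201, 199, 199, 190, 189]
```

```bash
python3 - <<'E'
from h import *
f=np.load('q1.png.npy',allow_pickle=True).item(); g=cv2.cvtColor(f['pixels'],cv2.COLOR_RGB2GRAY)
def big(m,u,v):
    n,l,st,ce=cv2.connectedComponentsWithStats(m.astype(np.uint8)); 
    i=1+np.argmin([np.hypot(*(c-[u,v])) + (0 if s[4]>60 else 1e4) for c,s in zip(ce[1:],st[1:])]); return l==i,ce[i],st[i]
W=np.zeros_like(g,bool);W[185:248,262:312]=1
b,c,st=big(W&(g>40)&(g<66),287,226);print('button',c,st); 
print('axis pt',onz(f,*c,134))
def ang(m,z,nm):
    y,x=np.nonzero(m); p=np.array([onz(f,u,v,z)[:2] for u,v in zip(x,y)],np.float32)
    r=cv2.minAreaRect(p);bx=cv2.boxPoints(r);e=bx[1]-bx[0];print(nm,np.round(r,1) if 0 else r,'edge ang',np.degrees(np.arctan2(e[1],e[0]))%90,len(x))
m=W&(g>=11)&(g<70); m=cv2.morphologyEx(m.astype(np.uint8),cv2.MORPH_OPEN,np.ones((3,3)))>0
m,c2,_=big(m,287,226); m=cv2.morphologyEx(m.astype(np.uint8),cv2.MORPH_CLOSE,np.ones((7,7)))>0
ang(m,131,'grip top')
pl=np.zeros_like(W);pl[150:260,235:340]=1; k=pl&(g>150)&(g<178); k=cv2.morphologyEx(k.astype(np.uint8),cv2.MORPH_OPEN,np.ones((3,3)))>0
k,c3,s3=big(k,270,205);print(s3,c3);ang(k,76,'plate')
E
```

```text
button [287.38032787 225.9147541 ] [278 217  20  19 305]
axis pt [ 598.86336975 -286.81532436  134.        ]
grip top ((600.486083984375, -282.52996826171875), (26.42074966430664, 30.347936630249023), 1.7794615030288696) edge ang 1.7794724 1207
[ 240  159   71   80 1568] [266.6192602  191.72959184]
plate ((597.6239013671875, -281.9823303222656), (59.45204162597656, 48.69157791137695), 10.431375503540039) edge ang 10.431435 1568
```

>>> drive_tool(rows=[[[-0.4,0,2],0],[[-0.4,0,2.5],0],[[0,0,1.5],0],[[0,0,0.5],0],[[0,0,0],0],[[0,0,0],0]])

```text
clock: 13.55
ee_pos: [598.9, -287.5, 163.8]
tcp_rot: [2.41, 2.014, 0.001]
force: [0.2, -0.7, 0.2]
finger_gap: 85.6
gripper_force: 0.0
```

```bash
python3 - <<'E'
from h import *
f0=np.load('q1.png.npy',allow_pickle=True).item()
f=grab('wrist','q2.png');np.save('q2.png.npy',f,allow_pickle=True); P,T=tool();print(P,readout.get_state()['joint_positions'])
g=cv2.cvtColor(f['pixels'],cv2.COLOR_RGB2GRAY); u,v=map(int,proj(f,[598.9,-286.8,134]));print(u,v)
n,l,st,ce=cv2.connectedComponentsWithStats(((g>38)&(g<70)).astype(np.uint8))
c=None
for i in range(1,n):
    if st[i,4]>150 and np.hypot(*(ce[i]-[u,v]))<60: print(st[i].tolist(),ce[i]); 
for r in range(v-50,v+46,4): print(r,' '.join('%3d'%q for q in g[r,u-44:u+46:4]))
E
```

```text
[ 598.98034398 -287.72308536  164.02326841] [-0.04480664  0.62121839  0.66643253  1.58809833 -0.42097327  1.07832439
  0.55352819]
285 246
[272, 234, 28, 26, 556] [285.25899281 246.14568345]
196 170 175 170 170 169 166 166 147  59  32  31  31  30  26  44  88  92  90  92  89  93  94  88
200 170 174 172 169 171 167 163  44  27  21  12   6  10   8  11  22  87  90  92  91  88  92  91
204 169 168 172 168 169 162  52   9   8   4   7   7   2   7  10   6  56  92  92  89  90  92  91
208 170 171 174 170 171  92   6   9   6   4  10   5  10   8   3   6  31  87  92  88  90  91  93
212 166 170 173 171 167  39   6   5   7   4   9   0   4   4   3   6  26  65  89  91  90  92 152
216 167 169 168 174 161  15   6   5   7  11   7   7   7   4   6   3  21  72  90  90 120 151 166
220 166 165 169 169 138   4   8   8   4   4   2  10   6  10  17  16  12  78 112 132 168 168 169
224 168 164 168 169 147   4   8   9  10  11  18  12  18  21  16  16  15 115 161 169 165 168 165
228 179 167 168 169 144  16  14  17  16  22  18  15  20  18  16  16  11 167 169 166 170 168 165
232 190 169 164 167 157  17  18  16  19  17  
[... 694 characters left out ...]
  24  56 184 196 202 207 206
264 198 196 197 194 164 151 132  18  18  16  20  29  64 116 160 180 193 194 195 197 204 206 206
268 195 197 195 195 183 155 159 112 126 170 191 194 198 197 195 197 195 196 197 196 206 205 204
272 195 197 198 195 197 194 195 197 196 197 195 198 196 195 196 198 197 195 197 197 205 206 206
276 197 199 195 196 197 198 196 194 197 195 197 197 197 195 196 195 196 195 195 201 205 206 206
280 196 196 193 197 195 197 197 195 197 195 197 200 197 199 194 196 195 198 196 205 204 205 206
284 199 197 197 196 198 199 198 195 197 194 196 197 196 195 195 194 195 196 194 204 206 205 204
288 196 198 196 195 195 196 195 197 197 198 198 197 197 198 195 198 198 196 196 206 205 207 203
```

```bash
python3 - <<'E'
from h import *
f=np.load('q2.png.npy',allow_pickle=True).item(); g=cv2.cvtColor(f['pixels'],cv2.COLOR_RGB2GRAY).astype(float)
L=[];Rr=[];B=[]
for r in range(232,258,2):
    d=g[r,245:285]<85; x=245+np.nonzero(~d)[0].max(); L.append((x+.5,r))
for r in range(224,254,2):
    d=np.nonzero(g[r,295:330]>60)[0].min(); Rr.append((295+d-.5,r))
for u in range(274,306,2):
    d=np.nonzero(g[250:280,u]>80)[0].min(); B.append((u,250+d-.5))
for nm,E in(('L',L),('R',Rr),('B',B)):
    p=np.array([onz(f,*e,131)[:2] for e in E],np.float32); vx,vy,x,y=cv2.fitLine(p,cv2.DIST_HUBER,0,.01,.01).ravel(); print(nm,np.degrees(np.arctan2(vy,vx))%90,(x,y)); 
c=onz(f,285.26,246.15,134);print('axis',c);info([c[0],c[1],100],(1,0))
E
```

```text
L 1.5959473 (np.float32(587.1889), np.float32(-284.83707))
R 87.79597 (np.float32(610.3865), np.float32(-285.00623))
B 1.8977962 (np.float32(598.7655), np.float32(-297.6849))
axis [ 598.821148  -286.7221897  134.       ]Traceback (most recent call last):
  File "<stdin>", line 12, in <module>
  File "h.py", line 26, in info
    y=T[:,1]; want=np.array([-axis[1],axis[0],0]); want/=np.linalg.norm(want)
                                                   ^^^^^^^^^^^^^^^^^^^^^^^^^^
numpy._core._exceptions._UFuncOutputCastingError: Cannot cast ufunc 'divide' output from dtype('float64') to dtype('int64') with casting rule 'same_kind'
```

>>> drive_tool(rows=[[[0.1,0,0],-0.104],[[0,0,0],-0.1],[[0,0,1.5],0],[[0,0,2.5],0],[[0,0,2],0],[[0,0,0.9],0],[[0,0,0.3],0],[[0,0,0],0],[[0,0,0],0]])

```text
clock: 14.5
ee_pos: [599.1, -287.2, 91.8]
tcp_rot: [2.193, 2.247, 0.001]
force: [-1.1, 0.4, 0.3]
finger_gap: 85.0
gripper_force: 0.0
```

>>> drive_tool(rows=[[[0,0,0],0],[[0,0,0],0],[[0,0,0],0],[[0,0,0],0],[[0,0,0],0],[[0,0,0],0],[[0,0,0],0],[[0,0,0],0],[[0,0,0],0]], gripper=255)

```text
clock: 15.4
ee_pos: [598.6, -286.8, 91.2]
tcp_rot: [2.193, 2.249, 0.0]
force: [-1.2, 0.9, 4.9]
finger_gap: 23.0
gripper_force: 59.0
```

>>> drive_tool(rows=[[[0,0,-0.3],0],[[0,0,-0.7],0],[[0,0,-1.5],0],[[0,0,-2.5],0],[[0,0,-3],0],[[0,0,-3],0],[[0,0,-1.5],0],[[0,0,-0.5],0],[[0,0,0],0],[[0,0,0],0]])

```text
clock: 16.4
ee_pos: [598.0, -286.2, 219.5]
tcp_rot: [-2.192, -2.248, 0.001]
force: [0.9, 0.1, -1.5]
finger_gap: 23.4
gripper_force: 58.9
```

```bash
python3 - <<'E'
from h import *
P,T=tool();S=readout.get_state();print(P,T,S['force'],S['finger_gap'],S['joint_positions'])
f=grab('wrist','h1.png');s=grab('side','h1s.png')
g=cv2.cvtColor(f['pixels'],cv2.COLOR_RGB2GRAY)
tip=P-[0,0,81.5]; nose=P-[0,0,65.5]
print('tip px wrist',proj(f,tip),'side',proj(s,tip),'side nose',proj(s,nose))
u,v=map(int,proj(s,tip)); gs=cv2.cvtColor(s['pixels'],cv2.COLOR_RGB2GRAY)
for r in range(v-34,v+8,2): print(r,u-10,' '.join('%3d'%q for q in gs[r,u-10:u+11]))
E
```

```text
[ 597.95383257 -286.19314245  219.48649391] [[-2.50834510e-02  9.99683573e-01 -1.89078998e-03]
 [ 9.99684873e-01  2.50852616e-02  9.39998808e-04]
 [ 9.87132328e-04 -1.86661572e-03 -9.99997771e-01]] [ 0.89655342  0.13048124 -1.53364748] 23.361195363611035 [-0.03060919  0.56067084  0.63894413  1.52094868 -0.35012473  1.17860259
  0.69544827]
tip px wrist (np.float64(286.3502944469946), np.float64(218.80999196507577)) side (np.float64(309.73856412970366), np.float64(235.01376031641217)) side nose (np.float64(309.96397680397087), np.float64(229.33218271741228))
201 299  79  67  68  79 110 121 111  65  64  64  65  63  64  64  64  64  62  65  62  77 108
203 299 126  68  68  80 110 123 111  66  64  64  66  65  64  65  65  65  64  65  65  79 110
205 299 213 151 125 114 122 122 112  68  67  66  65  67  65  66  66  64  65  65  66  82 115
207 299 224 224 221 196 124 115 101  66  66  68  66  66  64  67  65  65  65  66  75 128 170
209 299 223 224 223 223 208  88  69  66  66  66  67  66  66  66  66  66  66  63  97 170 209
211 299 224 224 225 224 209 109  90  72  69  68  67  69  68  69  73  71  71 
[... 695 characters left out ...]
 188 126 127 126 124 117 110 139 207 225 224 224 225 222
229 299 225 225 225 225 225 225 222 201 145 128 127 121 117 111 144 214 225 224 225 225 225
231 299 225 225 225 225 226 226 225 225 215 154 119 119 139 207 225 225 225 224 224 225 225
233 299 225 225 226 226 225 226 226 225 221 185 121 125 168 225 225 225 225 224 225 225 225
235 299 226 226 226 225 226 225 225 226 226 220 193 180 203 226 225 224 225 225 225 224 225
237 299 227 225 226 226 226 225 226 225 225 225 226 225 225 224 225 225 225 225 225 225 225
239 299 226 225 225 226 226 226 226 226 226 225 225 226 226 225 226 225 224 225 226 225 226
241 299 225 226 226 226 227 226 226 226 226 225 226 226 226 225 226 225 226 226 226 225 225
```

>>> drive_tool(rows=[[[1.5,-0.5,0],0],[[2.5,-0.8,0],0],[[3,-0.9,0],0],[[3,-0.9,0],0],[[3,-0.9,0],0],[[3,-0.9,0],0],[[3,-0.9,0],0],[[2.2,-0.78,0],0],[[1.45,-0.5,0],0],[[0,0,0],0]])

```text
clock: 17.5
ee_pos: [521.1, -59.4, 220.0]
tcp_rot: [-2.188, -2.251, 0.001]
force: [0.2, 0.3, -1.1]
finger_gap: 23.3
gripper_force: 58.9
```

```bash
cat > cr2.py <<'E'
from h import *
P,T=tool();S=readout.get_state();print(P,T[:,2],S['force'],S['clock'])
s=grab('side','k1s.png');w=grab('wrist','k1w.png');np.save('k1w.npy',w,allow_pickle=True)
tip=P-[0,0,81.5];print('tip pred side',proj(s,tip),'wrist',proj(w,tip));cr=[521.5,-61.7,80.5];print('crown pred side',proj(s,cr),'wrist',proj(w,cr))
g=cv2.cvtColor(s['pixels'],cv2.COLOR_RGB2GRAY);u,v=map(int,proj(s,cr))
for r in range(v-26,v+20,2): print(r,u-16,' '.join('%3d'%q for q in g[r,u-16:u+17]))
g=cv2.cvtColor(w['pixels'],cv2.COLOR_RGB2GRAY);u,v=map(int,proj(w,cr))
for r in range(v-40,v+41,4): print(r,u-60,' '.join('%3d'%q for q in g[r,u-60:u+61:4]))
E
python3 cr2.py
```

```text
[521.14783077 -59.4224794  220.04261516] [-0.00197481  0.00119565 -0.99999734] [ 0.21885077  0.31807415 -1.06916257] 17.5
tip pred side (np.float64(267.134540109708), np.float64(177.30902510437306)) wrist (np.float64(285.4934592376669), np.float64(215.92431775857466))
crown pred side (np.float64(267.9925456114427), np.float64(196.25957693035167)) wrist (np.float64(285.9195659383503), np.float64(198.65522692862248))
170 251 109 108 105 105 105 107 106 106 107  99 100  99 108 123 125 123 118 111 105 107 100 102  99  98 101 100 102 102 102 102 104 104 103
172 251 115 116 115 115 111 113 112 109 111 107 110 109 112 120 125 123 119 116 133 137 105 105 105 101 100 100 103 103 103 103 103 103 104
174 251 113 113 113 113 112 112 111 109 108 105 108 108 109 106 116 127  99  99 105 104 105 104 105 103 103 104 104 104 103 101 103 102 102
176 251 113 110 112 110 108 111 108 105 107 108 107 107 107 106 119 146 123 116 105 105 105 104 103 102  98 102 105 104 104 102 103 102 102
178 251 111 109 109 109 110 108 107 107 104 106 105 104 107 106 107 106 104 105 104 105 104 104 105 104 103 100 102 103 1
[... 4610 characters left out ...]
 112 109 116 114  50  68  70 108 130 138
222 225 137  89 154 224 221 212 207 187 138 154 172 185 165  66  57  61  64  61  70 119  98 108 108 116 102  53  69  70 122 131 187
226 225 223 222 223 222 225 222 222 221 139 159 176 188 120  62  58  58  63  64  62 104 104 115 140 134  90  73 155  87 168 216 229
230 225 222 225 220 223 223 221 223 220 155 165 180 192  86  43  35  34  37  38  55  89 106 157 136 112  48  75 143 136 228 228 229
234 225 223 222 225 220 223 222 222 223 215 177 172  97  30  39  38  38  37  36  31  44 176 190 146 107  47  72  67 190 229 228 229
238 225 223 220 223 221 222 222 223 222 220 201  33  36  37  33  37  35  37  34  37  39  33 156 221 221  87  67  67 222 229 229 229
```

```bash
cat > cr3.py <<'E'
from h import *
w=np.load('k1w.npy',allow_pickle=True).item()
a=np.array([.175,.985,0]);b=np.array([.985,-.175,0]);C=np.array([522.2,-60.3,0])
r=crown(w,C+[0,0,80.5]);print('top groove',np.median(r,0),np.median(r.mean(1)))
for k in(-26,26):
    r=crown(w,C+b*k+[0,0,46.5]);print('low groove',k,np.median(r,0),r.mean(1)[[2,8,14]])
g=cv2.cvtColor(w['pixels'],cv2.COLOR_RGB2GRAY).astype(np.float32)
for s in(-28,-20,-14):
    ks=np.arange(-28,28.1,1);pr=np.array([proj(w,C+a*s+b*k+[0,0,62]) for k in ks],np.float32)
    print(s,cv2.remap(g,pr[:,:1],pr[:,1:],1)[:,0].astype(int).tolist())
E
python3 cr3.py
```

```text
top groove [-8.    4.25] -2.0
low groove -26 [-8.    4.25] [-1.125 -1.875 -2.25 ]
low groove 26 [-5.  7.] [-6.75  1.    1.5 ]
-28 [191, 196, 196, 195, 191, 187, 181, 173, 150, 135, 140, 146, 153, 160, 165, 170, 171, 177, 182, 187, 190, 185, 157, 103, 74, 66, 61, 58, 59, 58, 58, 59, 59, 59, 59, 62, 62, 59, 61, 61, 60, 59, 58, 59, 67, 80, 93, 91, 96, 106, 125, 149, 162, 159, 155, 143, 128]
-20 [189, 194, 198, 197, 196, 191, 186, 179, 154, 134, 135, 143, 150, 157, 164, 170, 173, 178, 181, 185, 190, 193, 193, 192, 193, 191, 184, 170, 146, 114, 94, 78, 70, 73, 76, 78, 79, 90, 106, 120, 137, 142, 140, 136, 126, 116, 105, 97, 99, 105, 109, 111, 110, 109, 110, 107, 106]
-14 [187, 191, 194, 196, 195, 192, 186, 175, 151, 130, 131, 142, 150, 157, 162, 166, 170, 175, 178, 181, 181, 182, 186, 189, 186, 181, 181, 183, 184, 185, 185, 183, 179, 173, 169, 171, 170, 169, 166, 162, 159, 150, 143, 136, 125, 114, 106, 96, 97, 106, 109, 110, 110, 110, 110, 110, 108]
```

>>> drive_tool(rows=[[[-0.27,0.05,1],0],[[0,0,1.5],0],[[0,0,1.5],0],[[0,0,0.8],0],[[0,0,0.4],0],[[0,0,0],0],[[0,0,0],0]])

```text
clock: 18.3
ee_pos: [523.0, -65.1, 169.3]
tcp_rot: [2.194, 2.248, 0.001]
force: [0.2, 0.2, -0.5]
finger_gap: 23.3
gripper_force: 58.9
```

```bash
cat > fz.py <<'E'
from h import *
F=[];Z=[]
for i in range(12):
    f=grab('side'); S=readout.get_state(); F.append(S['force']);Z.append(S['ee_pos'])
F=np.array(F);Z=np.array(Z);print('F',F.mean(0).round(2),'sem',F.std(0).round(2)[2]/3.5,'P',Z.mean(0).round(2),S['clock'])
E
python3 fz.py
```

```text
F [ 0.03  0.18 -1.41] sem 0.1285714285714286 P [522.87 -64.74 169.2 ] 18.9
```

>>> drive_tool(rows=[[[0.26,-0.12,0.2],0],[[0,0,0.1],0],[[0,0,0],0],[[0,0,0],0],[[0,0,0],0]])

```text
clock: 19.4
ee_pos: [521.4, -62.2, 165.9]
tcp_rot: [2.194, 2.249, 0.0]
force: [0.0, 0.1, -1.9]
finger_gap: 23.5
gripper_force: 58.9
```

```bash
sed -i "s#k1w#k2w#g;s#k1s#k2s#g" cr2.py cr3.py; python3 cr2.py | head -3; python3 cr3.py | head -4; python3 - <<'E'
from h import *
w=np.load('k2w.npy',allow_pickle=True).item(); P,T=tool()
g=cv2.cvtColor(w['pixels'],cv2.COLOR_RGB2GRAY);u,v=map(int,proj(w,P-[0,0,81.5]));print(P,u,v)
for r in range(v-24,v+12,2): print(r,u-24,' '.join('%3d'%q for q in g[r,u-24:u+25:2]))
E
```

```text
[521.43917552 -62.23262928 165.94679578] [ 1.05077086e-04  1.06216233e-05 -9.99999994e-01] [ 0.00782078  0.0877379  -1.86239675] 19.4
tip pred side (np.float64(267.93845593891865), np.float64(195.16398783515356)) wrist (np.float64(286.0827975722997), np.float64(218.64825956400074))
crown pred side (np.float64(267.9925456114427), np.float64(196.25957693035167)) wrist (np.float64(286.1889503007573), np.float64(216.12141794640738))
top groove [-0.75  4.5 ] 1.875
low groove -26 [-8.   4.5] [ -1.    -1.75 -10.  ]
low groove 26 [-5.25  7.  ] [-8.125  0.875  1.75 ]
-28 [186, 190, 192, 192, 187, 182, 178, 170, 143, 128, 135, 144, 146, 129, 71, 27, 10, 8, 7, 5, 4, 5, 7, 7, 5, 10, 4, 6, 10, 7, 9, 8, 6, 5, 7, 9, 6, 6, 8, 6, 7, 8, 7, 5, 7, 9, 6, 7, 9, 8, 7, 7, 9, 8, 20, 54, 94]
[521.41604713 -62.24696625 165.94095893] 286 218
194 262 137 149 155 160 170 172 179 184 188 189 194 193 192 192 193 186 185 181 177 171 171 143 109  99 104
196 262 128 148 158 163 169 173 182 183 191 190 191 193 189 192 190 187 185 181 175 162 154 123 106 104 104
198 262  88 131 156 153 162 175 181 186 189 194 190 193 19
[... 969 characters left out ...]
  60  57  54  51  44  45  45  47  52  49  47  39  38
218 262  92  68  63  61  66  71  70  69  62  62  58  58  56  58  62  58  55  60  61  60  56  55  44  43  34
220 262 139 125  97  73  70  68  70  69  60  58  59  56  62  57  61  61  58  59  59  59  55  49  46  42  38
222 262 154 158 154 143 115  85  71  66  60  60  55  55  57  57  60  61  60  57  62  60  53  50  45  42  36
224 262 156 165 169 175 168 144  82  67  57  59  58  58  55  58  60  59  56  59  59  59  53  49  42  39  40
226 262 160 167 169 177 179 146  79  64  56  55  59  55  61  59  56  62  61  58  57  61  56  52  52  59  64
228 262 161 166 171 178 180 128  70  61  54  53  52  54  53  54  56  56  57  57  58  83  99  97  98 100  95
```

>>> drive_tool(rows=[[[0,0,0.2],0],[[0,0,0.2],0],[[0,0,0.2],0],[[0,0,0.2],0],[[0,0,0],0],[[0,0,0],0],[[0,0,0],0]])

```text
clock: 20.2
ee_pos: [521.4, -62.2, 158.0]
tcp_rot: [2.194, 2.249, 0.0]
force: [0.2, 0.2, -0.9]
finger_gap: 22.9
gripper_force: 59.2
```

```bash
python3 fz.py;python3 fz.py
```

```text
F [ 0.07 -0.2  -0.03] sem 0.16 P [521.44 -62.19 157.96] 20.8
F [0.23 0.05 0.08] sem 0.16285714285714284 P [521.42 -62.19 157.91] 21.4
```

>>> drive_tool(rows=[[[0,0,0.1],0],[[0,0,0.1],0],[[0,0,0],0],[[0,0,0],0],[[0,0,0],0]])

```text
clock: 21.9
ee_pos: [521.4, -62.2, 155.9]
tcp_rot: [-2.194, -2.249, -0.0]
force: [-0.0, 0.1, -0.6]
finger_gap: 23.2
gripper_force: 59.2
```

```bash
python3 fz.py;python3 fz.py; python3 - <<'E'
from h import *
s=grab('side');P,T=tool();print(T[:,2]);g=cv2.cvtColor(s['pixels'],cv2.COLOR_RGB2GRAY);u,v=map(int,proj(s,P-[0,0,75.5]));print(u,v)
for r in range(v-16,v+20,1): print(r,u-16,' '.join('%3d'%q for q in g[r,u-16:u+17]))
E
```

```text
F [ 0.23 -0.16  0.73] sem 0.12 P [521.41 -62.19 155.92] 22.5
F [0.32 0.16 0.5 ] sem 0.12571428571428572 P [521.41 -62.18 155.91] 23.1
[ 6.78867550e-05  1.55275579e-05 -9.99999998e-01]
267 196
180 251 110 109 108 108 108 108 108 105 105 105 106 103 111 122  86  90  90  91  91  97  99  98  98  97  98  95  95  92  91  91  88  86  87
181 251 104 104 105 101 103 101 100  99 100  99  99  95  93  93  91  95 100 105 105 101  92  91  91  96 116 159 158 157 159 157 157 156 157
182 251  95  94  93  95  96  97  93  98 120 162 159 158 159 148 104 105  99 104 105 113 148 163 164 165 181 220 221 221 220 222 220 221 221
183 251 160 161 162 163 164 163 163 166 184 221 220 221 221 206 122 121 108 108 106 132 199 219 221 221 220 221 220 220 221 221 221 220 220
184 251 222 221 221 221 221 221 222 221 221 220 221 221 221 207 122 123 120 114 106 133 202 220 220 221 221 220 221 221 220 220 220 220 221
185 251 221 221 222 221 221 221 221 222 222 222 221 221 221 206 123 124 122 116 108 128 192 221 220 221 220 220 221 219 220 221 220 221 220
186 251 222 221 222 222 221 221 221 222 221 222 221 220 221 208 129 
[... 3431 characters left out ...]

211 251 105 104  98 127 169 181 186 189 179 149 136 136 136 136 130 117 112 125 137 136 136 137 136 130 121 127 129 129 128 132 146 129 101
212 251 106 104 100 143 174 180 187 187 174 156 140 136 136 136 135 135 137 138 137 137 136 137 134 126 126 128 127 128 128 134 143 132 115
213 251 106 101 104 152 176 183 188 186 180 175 152 137 136 134 134 136 135 136 136 136 135 134 128 123 127 131 148 145 139 133 141 128 112
214 251 104 101 112 166 179 180 173 171 166 163 157 145 141 135 138 134 134 136 136 138 138 124 119 127 130 141 168 167 157 140 139 124 113
215 251 113  97 118 165 164 157 137 137 135 139 142 148 140 140 138 128 129 126 126 135 138 120 127 137 138 141 151 152 151 149 137 123 110
```

```bash
python3 -c "
from rig import ticket
print(ticket.sign_off())"
```

```text
the job is handed in; nothing more can be done
None
```

The job is handed in after about 23 s: the thick roller sits on the two lower ones, its groove within about 3 mm of theirs. The probe is held upright in the middle of the top groove with its plunger about half way in (about 2.05 N, roughly 6 mm). The thin roller and the other things on the desk were not touched.

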